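# Stand the fallen valve block in the clamping fixture and clamp it

## Robot

A 6-joint arm with a two-finger parallel gripper is mounted at the origin on the work surface. World frame = base frame: x ahead of the robot, y to its left, z up, the work surface at z = 0. Lengths are in m, angles in rad, forces in N, time in s.
With the tool pointing down it reaches from about 0.35 to 0.8 m from the base axis. Payload 7.3 kg.
Tool frame: the origin (TCP) lies midway between the tips of the shut fingers; the grasp point (between the pads) lies 19 mm behind it; z points along the fingers, y is the line along which they close (so a half turn about z gives the same grasp; the last joint's range is limited). The gripper opens to 85 mm and grips with 20 to 120 N. Pads are 22 mm wide; open, the fingers measure 114 mm over their backs; the gripper's body (76 mm by 85 mm) begins 54 mm behind the grasp point. The pads swing forward as they close: fully open they stand 13 mm farther back than shut.
Start: joints at [1.166, 0.342, 1.524, -0, 1.275, -0.146], TCP at [0.134, 0.508, 0.231] pointing down, gripper open.
Joint ranges: [-2.53, 2.53], [-0.77, 2.02], [0.04, 2.7], [-1, 4.14], [0.28, 2.66], [-3.11, 3.11]. Speed limits (rad/s): [2.57, 2.57, 3.14, 3.14, 3.14, 3.14].

## Interface

Orientations are given as [roll, pitch, yaw] about the fixed x, y, z axes, in that order (R = Rz(yaw) Ry(pitch) Rx(roll)).
In Python, from station import env gives the robot as it stands.
- The arm moves only by the tool step_arm, never from a script. Its argument "moves" is a list of rows, each a list of 3 entries, a list of its own where there are three numbers: the shift along the tool's x, y, z in units of 25 mm (1.0 is 25 mm), then the turn, a rotation vector about the tool's x, y, z in rad, then the closure, from 0 (fully open) to 1 (shut). A call has 1 to 5 rows; each row shifts and turns the commanded pose from where the row before left it, along the tool's axes as they then stand; what a row does not reach is not made up. A row lasts 1/8 s, in which the tool goes at most 62.5 mm and 10.7 degrees, less where a joint would pass 70% of its speed; a pose out of reach is approached as far as the arm can. A call is refused whole if a number of a shift passes 1 or a number of a turn 0.188, either way. A call with a gripper value outside its range is refused whole. The fingers move at their own pace and stop on an object; the grip force is fixed at half the most. Time passes only in rows, so rows that do not move let the fingers close. It gives the time, the measured TCP pose, the force, the opening and the grip force at its end, in the units of the state.
- env.get_obs(): the state, without advancing time (a new reading comes with each control period).
- env.capture(name): name is "side" or "top" or "wrist"; returns a dict with "image" (384x512x3 uint8, blue, green, red), "depth" (384x512 float32, m along the optical axis (not along the pixel's ray), 0 where there is no reading), "fov_y" (degrees; the focal length in pixels is half the picture's height over the tangent of half this angle, whatever the lens; pixels are square), "cx", "cy" (the principal point, pixels), "k1" (the pictures are not rectified: a ray, as slopes to the right and down, at radius r is drawn at 1 + k1 r^2 times it, then the intrinsics apply), "rvec" (rotation vector, rad) and "tvec" (3), from world to camera coordinates, as OpenCV has them; the wrist camera has in their place "mount" (4x4, takes a point from camera to tool coordinates, whose origin is the TCP and whose axes are the flange's). Camera axes: x right, y down, z forward; pixel columns grow to the right and rows downward; lengths in m; the calibration is good to about 2 mm. A picture is of the moment at which its call begins: read the wrist's pose just before it.
- env.close_job(): hands the job in; it is judged then, once.
The state is a dict: "t": time; "joint_pos": joint angles; "joint_velocities": joint speeds; "joint_efforts": joint torques, N m; "eef_pos": TCP position; "tcp_rot": TCP orientation; "contact_force": force on the tool from outside, world axes, zero at the start; "moment": the same for the moment, N m; "finger_gap": opening from 0.0 (shut) to 1.0 (fully open); "grasp_force": force on a finger pad.
Only numpy, scipy, OpenCV 4.12 (cv2) and the standard library are available. Lean on these libraries where they do the work, as an engineer would, in place of code of your own. Each camera call takes 0.05 s, during which the arm holds its last target. There are 200 camera calls.

## Task

The small metal valve block lying on its side on the bench is next for tapping. Stand it upright, round collar on top, squarely in the middle of the raised square pad of the clamping fixture, let go of it, and then bring the fixture's clamp arm down until its rubber foot rests on the collar. Leave the other things on the bench where they are.

Things in the scene. Friction and masses are not known exactly. Their poses are not given: they have to be found in the camera images.
- block: The valve block to be clamped: bare aluminium, 48 x 48 mm square, 80 mm long, with a round steel collar (30 mm across, 12 mm high) on one end; 92 mm overall, about 0.4 kg. Starts lying on a flat side. Origin: centre of the 80 x 48 x 48 part. Its x axis runs along it and points to the collar end; y and z are normal to its flat sides. Upright = x up
- block_foot (a point): Centre of the block's plain end face (40 mm from its origin, at -x): the face it must stand on
- block_top (a point): Centre of the outer face of the collar (52 mm from the block's origin, at +x)
- fixture: The clamping fixture, bolted down: dark steel base plate (235 x 120 x 12 mm, from 90 mm in front of to 145 mm behind the origin), a raised pad on it, and 80 to 116 mm behind the pad's centre a grey hinge tower, 50 mm wide, its top 147 mm above the bench, carrying the clamp arm. Origin: on the bench under the pad's centre; x points from pad to tower, z up
- pad (a point): Centre of the top face of the raised pad: aluminium, 64 x 64 mm, its top 20 mm above the bench. Axes as the fixture's
- clamp (a joint): Clamp arm angle, rad: 0 = level over the pad (its rubber foot, 24 mm across, is then 91.5 mm above the pad, touching the collar of an upright block); grows as the arm is raised, to a stop at 1.3; with no block it goes down to -0.15. Starts raised, leaning over the pad. Stiff hinge: raised, it stays where it is left; nearly level, it settles by its weight (under 8 N at the grip moves it)
- clamp_hinge (a point): The clamp's hinge, 95 mm behind the pad's centre and 130 mm above the bench; its axis is the fixture's y. Axes turn with the arm: the arm runs along -x, its foot points to -z
- clamp_grip (a point): Middle of the clamp arm's grip, 180 mm from the hinge: black plastic cylinder, 26 mm across, 80 mm long, along the arm up to its free end (220 mm from the hinge). The steel bar between hinge and grip is 18 mm wide, 16 mm deep; the foot sits under it, 95 mm from the hinge
- wrench: Bystander: a steel spanner lying in the middle of the bench; leave it
- plug: Bystander: a small round steel plug, 26 mm across and 22 mm high, standing; leave it
- spare_long: Bystander: a standing aluminium block 60 x 110 x 60 mm without a collar; leave it
- spare_cube: Bystander: a standing aluminium block 60 x 60 x 55 mm without a collar; leave it
- oil: Bystander: a white oil bottle, 60 mm across, 150 mm high; leave it
- brush: Bystander: a brush lying at the right side; leave it
- driver: Bystander: a screwdriver lying at the left side; leave it
Mind the look-alikes: they are no part of the job. What is shaped like the block but orange or turquoise is not meant.

How it is judged:
On the way, in this order (a step that is already met when the one before it is completed fails the run):
1. the block stands upright on the pad, let go, with the clamp arm still raised (angle between block's own x axis and vertical below 0.08 rad and horizontal distance between block_foot and pad below 0.012 m and z of block_foot in the frame of pad below 0.004 m and contact force between the fingers and block below 0.3 N and value of joint clamp above 0.3 rad), for 0.3 s.
2. the clamp arm is down on the block (value of joint clamp between -0.04 and 0.04 rad), for 0.2 s.
At the end, for the whole second after the job is handed in: The block stands upright (within 0.08 rad), collar up, on the pad, its foot within 12 mm of the pad's centre and its sides within 0.2 rad of parallel to the fixture; the clamp arm is level (within 0.04 rad) with its rubber foot bearing on the block; all is at rest and released (all of step 2 and angle between block's own x axis and vertical below 0.08 rad and horizontal distance between block_foot and pad below 0.012 m and z of block_foot in the frame of pad between -0.004 and 0.004 m and (angle between the y axis of block and the y axis of fixture, either way round below 0.2 rad or angle between the z axis of block and the y axis of fixture, either way round below 0.2 rad) and contact force between clamp and block above 0.1 N and linear speed of block below 0.02 m/s); the robot touches nothing.
It fails at once if a bystander was moved more than 30 mm (distance of any of wrench, plug, spare_long, spare_cube, oil, brush, driver from where it was at the start of the episode above 0.03 m).
It also fails if it takes over 72 s, if anything falls off the work surface, if the arm or the gripper's body presses on something with over 40 N, if the wrist force passes 120 N, or if a joint passes its speed limit or range.

## Working session

There is one attempt and no reset: what is moved stays moved. The work goes in short steps, Python scripts to look and compute and a tool call to move; the robot and the scene stay as the last step left them, time stands still between calls to the robot, and variables do not carry over. Pictures are saved under pics/ and viewed, at most 10 in all, crops included, and the job is handed in when it is done.

Besides the shell and the picture viewer there is one more tool, called as name(argument=value, ...), one argument or row to a line, values as JSON. step_arm: Moves the arm, as the interface text tells. Its arguments: {"type":"object","properties":{"moves":{"type":"array"}},"required":["moves"]}

```bash
mkdir -p pics; ls
cat > h.py <<'E'
import numpy as np, cv2
from scipy.spatial.transform import Rotation as R
from station import env
def save(c,f): cv2.imwrite('pics/'+f,c['image'])
def cam(c,o=None):
    f=192/np.tan(np.radians(c['fov_y'])/2)
    if 'mount' in c:
        M=np.array(c['mount']); T=np.eye(4); T[:3,:3]=R.from_euler('xyz',o['tcp_rot']).as_matrix(); T[:3,3]=o['eef_pos']
        W=T@M
    else:
        Rm=cv2.Rodrigues(np.array(c['rvec'],float))[0]; W=np.eye(4); W[:3,:3]=Rm.T; W[:3,3]=-Rm.T@np.array(c['tvec']).ravel()
    return f,W
def cloud(c,o=None):
    f,W=cam(c,o)
    K=np.array([[f,0,c['cx']],[0,f,c['cy']],[0,0,1]])
    v,u=np.mgrid[:384,:512]
    p=cv2.undistortPoints(np.stack([u,v],-1).reshape(-1,1,2).astype(np.float64),K,np.array([c['k1'],0,0,0.])).reshape(384,512,2)
    d=c['depth'][...,None]
    P=np.concatenate([p*d,d],-1)@W[:3,:3].T+W[:3,3]
    P[c['depth']==0]=np.nan
    return P
E
python3 - <<'E'
from h import *
o=env.get_obs();print({k:np.round(v,3) for k,v in o.items()})
ims=[]
for n in('top','side'):
    c=env.capture(n);np.savez(n+'0.npz',P=cloud(c),I=c['image']);ims.append(c['image']);save(c,n+'0.png');print(n,c['fov_y'],c['k1'],cam(c)[1].round(3))
E
```

```text
pics
{'t': np.float64(0.0), 'joint_pos': array([ 1.166,  0.343,  1.525,  0.   ,  1.275, -0.146]), 'joint_velocities': array([-0.001, -0.001, -0.   , -0.   , -0.003, -0.   ]), 'joint_efforts': array([-2.0000e-03, -4.3367e+01, -2.4600e+01, -0.0000e+00,  8.0000e-03,
       -0.0000e+00]), 'eef_pos': array([0.134, 0.507, 0.231]), 'tcp_rot': array([-3.14 , -0.   ,  2.883]), 'contact_force': array([ 0.686, -0.402,  0.294]), 'moment': array([ 0.007,  0.015, -0.03 ]), 'grasp_force': np.float64(0.0), 'finger_gap': np.float64(1.0)}
top 51.84874108719518 0.020321490784793356 [[-1.600e-02 -9.770e-01  2.110e-01  3.560e-01]
 [-1.000e+00  1.600e-02 -1.000e-03 -2.700e-02]
 [-2.000e-03 -2.110e-01 -9.780e-01  1.202e+00]
 [ 0.000e+00  0.000e+00  0.000e+00  1.000e+00]]
side 45.9003532292168 0.037525580786464945 [[-1.     0.01   0.02   0.562]
 [-0.012  0.525 -0.851  1.006]
 [-0.019 -0.851 -0.524  0.727]
 [ 0.     0.     0.     1.   ]]
```

View pics/top0.png

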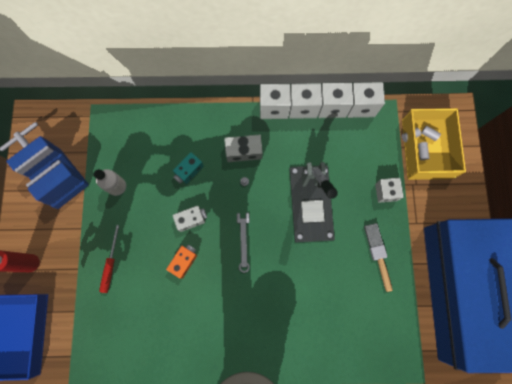

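View pics/side0.png

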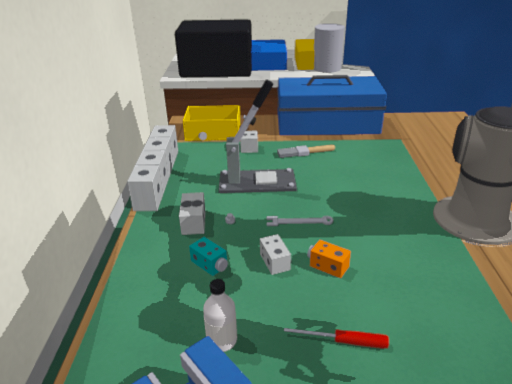

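The top view shows the aluminium block at about (188,218) with its collar to the right at (205,214). The pad is at (313,211) and the raised clamp's grip at (328,188). The side view agrees, with the block at (275,255), the pad at (266,178) and the grip at (262,95).

Run:
```python
from h import *
T=np.load('top0.npz');P=T['P'];I=T['I']
S=np.load('side0.npz');Q=S['P']
print('bench z',P[300,150],P[250,200],Q[230,370])
def box(P,c,zl,zh,r=.075):
    m=(np.hypot(P[...,0]-c[0],P[...,1]-c[1])<r)&(P[...,2]>zl)&(P[...,2]<zh);return P[m]
def rect(p):
    r=cv2.minAreaRect((p[:,:2]*1000).astype(np.float32)); return np.round(r[0],1),np.round(r[1],1),round(r[2],1)
for n,X,pc in(('top',P,P[218,188]),('side',Q,Q[250,272])):
    print(n,'blk px',pc)
    c=np.nanmedian(P[210:226,180:196].reshape(-1,3),0)[:2]
    t=box(X,c,.035,.065);print(' top',rect(t),len(t),np.median(t[:,2]),' all',rect(box(X,c,.01,.065)))
    h=box(X,c,.02,.035);print(' low',len(h), rect(h))
pc=np.nanmedian(P[206:216,308:318].reshape(-1,3),0);print('pad',pc)
for X in(P,Q):
    t=box(X,pc,.016,.026,.05);print(' pad',rect(t),len(t),np.median(t[:,2]))
    t=box(X,pc,.008,.0155,.2);print(' base',rect(t),len(t))
    t=box(X,pc,.14,.5,.25);print(' arm n',len(t),t.min(0),t.max(0),t.mean(0))
# raw images of crops
a=cv2.resize(I[150:290,150:350],(800,560),interpolation=cv2.INTER_CUBIC)
cv2.imwrite('pics/crop.png',a)
c=env.capture('wrist');save(c,'w0.png');print(np.array(c['mount']).round(4),c['fov_y'])
```

```text
bench z [ 0.30473405  0.27921833 -0.00043834] [0.44782158 0.13406125 0.00202983] [ 0.28922815  0.04459308 -0.00225057]
top blk px [0.53907499 0.16491692 0.04524148]
 top (array([541.4, 159.3]), array([48.6, 91.3]), 20.6) 472 0.04702316316050814  all (array([541.4, 159.3]), array([48.6, 91.4]), 20.6)
 low 47 (array([527.5, 147.1]), array([30.1, 91.7]), 45.3)
side blk px [0.54897734 0.17790455 0.04245137]
 top (array([545. , 164.6]), array([49.6, 96. ]), 19.4) 561 0.046734462307984614  all (array([523. , 156.2]), array([98.2, 95.9]), 20.5)
 low 153 (array([529.4, 186.8]), array([ 65.4, 116.1]), 75.8)
pad [ 0.55978576 -0.20821578  0.01903729]
 pad (array([ 558.8, -208.4]), array([83.9, 80.1]), 71.2) 407 0.019227171278264787
 base (array([ 531.3, -200.7]), array([333.5, 309.6]), 35.5) 1798
 arm n 443 [ 0.53721744 -0.22950228  0.14015389] [ 0.67559197 -0.17964693  0.32741421] [ 0.60149727 -0.20379121  0.23405328]
 pad (array([ 562.8, -205.5]), array([63.5, 73.1]), 2.5) 242 0.020017325631592364
 base (array([ 572.4, -232.7]), array([366.8, 259.9]), 58.0) 1150
 arm n 638 [ 0.54192155 -0.23187281  0.14016585] [ 0.6788761  -0.17265616  0.32550495] [ 0.60222195 -0.19703674  0.23194124]
[[ 4.000e-04 -9.486e-01 -3.166e-01  8.100e-02]
 [ 1.000e+00  2.000e-04  8.000e-04  8.000e-04]
 [-7.000e-04 -3.166e-01  9.486e-01 -1.423e-01]
 [ 0.000e+00  0.000e+00  0.000e+00  1.000e+00]] 65.73126540373038
```

View pics/crop.png

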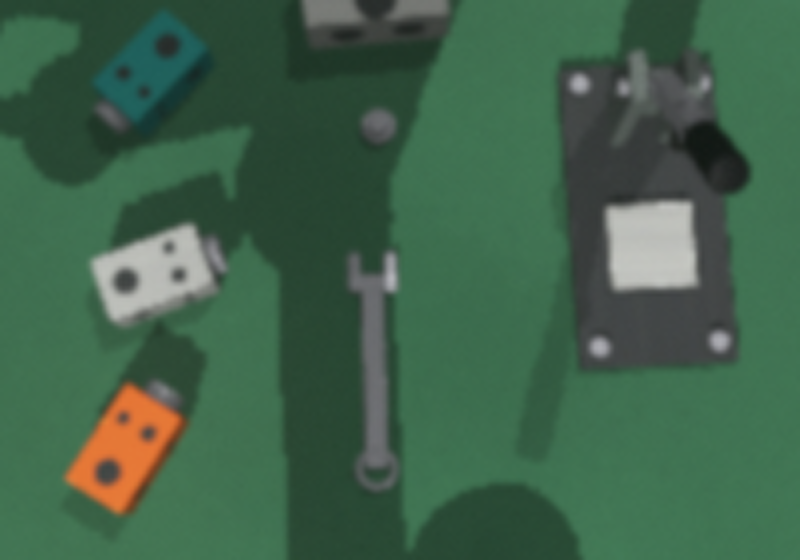

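The crop confirms it: the bare block's body is centred at about (155,275) in the crop, with the collar at (215,255), pointing right and slightly away from the robot. The pad is at (652,245) and the grip leans over at (720,160). I'll turn the tool and move over the block.

step_arm(
  moves=[
    [[0,0,0],[0,0,0.16],0],
    [[0,0,0],[0,0,0.16],0],
    [[0,0,0],[0,0,0.16],0],
    [[0,0,0],[0,0,0.16],0],
    [[0,0,0],[0,0,0.16],0],
  ],
)

```text
t: 0.78
eef_pos: [0.1343, 0.5074, 0.231]
tcp_rot: [-3.141, 0.0, 2.078]
contact_force: [-0.2, 0.2, -0.1]
finger_gap: 1.0
grasp_force: 0.0
```

step_arm(
  moves=[
    [[0,0,0],[0,0,0.15],0],
    [[-1,0.6,0],[0,0,0],0],
    [[-1,0.6,0],[0,0,0],0],
    [[-1,0.6,0],[0,0,0],0],
    [[-1,0.6,0],[0,0,0],0],
  ],
)

```text
t: 1.4
eef_pos: [0.2264, 0.4346, 0.2311]
tcp_rot: [-3.141, 0.0, 1.933]
contact_force: [0.4, -0.4, 0.5]
finger_gap: 1.0
grasp_force: 0.0
```

step_arm(
  moves=[
    [[-1,0.6,0],[0,0,0],0],
    [[-1,0.6,0],[0,0,0],0],
    [[-1,0.6,0],[0,0,0],0],
    [[-1,0.6,0],[0,0,0],0],
    [[-1,0.6,0],[0,0,0],0],
  ],
)

```text
t: 2.02
eef_pos: [0.3408, 0.3442, 0.2311]
tcp_rot: [-3.141, 0.0, 1.933]
contact_force: [-0.4, 1.0, -0.8]
finger_gap: 0.997
grasp_force: 0.0
```

step_arm(
  moves=[
    [[-1,0.6,0],[0,0,0],0],
    [[-1,0.6,0],[0,0,0],0],
    [[-1,0.6,0],[0,0,0],0],
    [[-1,0.6,0],[0,0,0],0],
    [[-1,0.6,0],[0,0,0],0],
  ],
)

```text
t: 2.65
eef_pos: [0.4552, 0.2539, 0.231]
tcp_rot: [-3.141, -0.0, 1.933]
contact_force: [-0.8, 0.8, 0.5]
finger_gap: 1.0
grasp_force: 0.0
```

step_arm(
  moves=[
    [[-1,0.6,0],[0,0,0],0],
    [[-1,0.6,0],[0,0,0],0],
    [[-1,0.2,0],[0,0,0],0],
    [[0,0,0],[0,0,0],0],
  ],
)

```text
t: 3.15
eef_pos: [0.5145, 0.1956, 0.2308]
tcp_rot: [-3.141, 0.0, 1.93]
contact_force: [0.2, 1.0, -0.1]
finger_gap: 1.001
grasp_force: 0.0
```

```bash
cat >> h.py <<'E'
def box(P,c,zl,zh,r=.075):
    m=(np.hypot(P[...,0]-c[0],P[...,1]-c[1])<r)&(P[...,2]>zl)&(P[...,2]<zh);return P[m]
def rect(p):
    r=cv2.minAreaRect((p[:,:2]*1000).astype(np.float32)); return np.round(r[0],1),np.round(r[1],1),round(r[2],1)
def log():
    o=env.get_obs()
    open('log.txt','a').write(' '.join(map(str,[*o['joint_pos'],*o['eef_pos'],*o['tcp_rot']]))+'\n')
    print(round(float(o['t']),2),'q',np.round(o['joint_pos'],3),'p',np.round(o['eef_pos'],4),'r',np.round(o['tcp_rot'],3),'F',np.round(o['contact_force'],1),'gap',round(float(o['finger_gap']),3),'gf',round(float(o['grasp_force']),1))
    return o
E
python3 - <<'E'
from h import *
o=log();c=env.capture('wrist');save(c,'w1.png');P=cloud(c,o);np.savez('w1.npz',P=P)
b=(.541,.162)
for zl,zh in((.04,.06),(.043,.053),(.02,.06)):
    t=box(P,b,zl,zh);print(rect(t),len(t),np.median(t[:,2]))
print('bench',np.nanmedian(P[...,2]))
E
```

```text
3.15 q [ 0.224  0.39   1.453 -0.     1.299 -0.136] p [0.5145 0.1956 0.2308] r [-3.141  0.     1.93 ] F [ 0.2  1.  -0.1] gap 1.001 gf 0.0
(array([542.4, 168.9]), array([47.9, 80.5]), 20.2) 2723 0.047655602894948135
(array([542.4, 168.8]), array([47.9, 80.4]), 20.2) 2711 0.047658298749207684
(array([544.4, 163.3]), array([47.9, 92.4]), 20.2) 2971 0.04757589578065907
bench 0.00014412263542828985
```

View pics/w1.png

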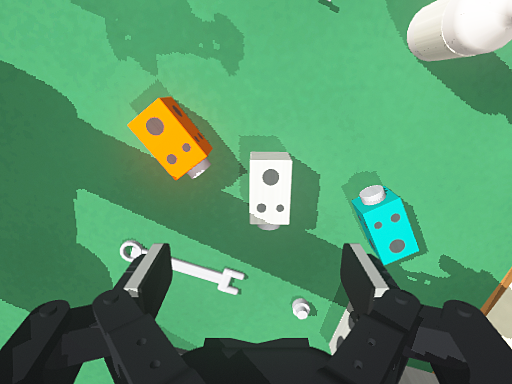

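The wrist view shows the bare block at (270,188) with its collar pointing down at (268,225). Orange and turquoise look-alikes stand to either side, clear of the grasp. I'll try a tilt to see how the wrist takes it.

step_arm(
  moves=[
    [[0,0,0],[0,0.15,0],0],
    [[0,0,0],[0,0.15,0],0],
    [[0,0,0],[0,0.15,0],0],
    [[0,0,0],[0,0,0],0],
  ],
)

```text
t: 3.7
eef_pos: [0.5139, 0.1958, 0.2302]
tcp_rot: [-3.139, -0.451, 1.929]
contact_force: [1.0, 0.5, 0.4]
finger_gap: 0.999
grasp_force: 0.0
```

```bash
python3 -c "
from h import *
log()"
```

```text
3.7 q [-0.015  0.445  1.458  0.421  1.43  -0.474] p [0.5139 0.1958 0.2302] r [-3.139 -0.451  1.929] F [1.  0.5 0.4] gap 0.999 gf 0.0
```

```bash
cat > kin.py <<'E'
from h import *
from scipy.optimize import least_squares
A=np.loadtxt('log.txt'); A=np.vstack([[1.166,.3425,1.5245,0,1.275,-.146,.1342,.5075,.231,-3.14,0,2.883],A])
def fk(q,p):
    a1,h,L1,a3,L2,Lt=p; Y=lambda a:R.from_euler('y',a); Z=lambda a:R.from_euler('z',a)
    R3=Z(q[0])*Y(q[1]+q[2]); R6=R3*Z(S4*q[3])*Y(q[4])
    x=Z(q[0]).apply([a1,0,h])+(Z(q[0])*Y(q[1])).apply([0,0,L1])+R3.apply([a3,0,L2])+R6.apply([0,0,Lt])
    return x,R6*Z(S6*q[5]+C6)
S4,S6,C6=1,1,np.pi/2
p0=np.array([.02,.3,.42,0,.4,.3])
def fit():
    f=lambda p:np.r_[np.concatenate([fk(a[:6],p)[0]-a[6:9] for a in A])*1e3,(p-p0)*1]
    return least_squares(f,p0).x
P=fit()
LO=np.array([-2.53,-.77,.04,-1,.28,-3.11]);HI=np.array([2.53,2.02,2.7,4.14,2.66,3.11])
def ik(x,Rm,q0):
    f=lambda q:np.r_[(fk(q,P)[0]-x)*10,(fk(q,P)[1].inv()*Rm).as_rotvec()]
    r=least_squares(f,np.clip(q0,LO+.01,HI-.01),bounds=(LO,HI));return r.x,np.abs(r.fun).max()
E
python3 - <<'E'
import kin
from kin import *
for s4 in(1,-1):
  for s6 in(1,-1):
    for c in (np.pi/2,-np.pi/2):
      kin.S4,kin.S6,kin.C6=s4,s6,c
      e=[np.linalg.norm((fk(a[:6],p0)[1].inv()*R.from_euler('xyz',a[9:])).as_rotvec()) for a in A]
      print(s4,s6,round(c,2),np.round(e,3))
for s in(1,-1):
    kin.S4=s;p=fit();print(s,p.round(3),[np.round((fk(a[:6],p)[0]-a[6:9])*1e3,1) for a in A])
# fixture
for n in('top','side'):
    T=np.load(n+'0.npz');X=T['P'];I=T['I'].min(-1)
    m=(np.hypot(X[...,0]-.56,X[...,1]+.207)<.06)&(X[...,2]>.012)&(X[...,2]<.03)&(I>110)
    print(n,'pad',rect(X[m]),m.sum(),np.median(X[m][:,2]), X[m].mean(0))
    m=(X[...,2]>.0065)&(X[...,2]<.016)&(T['I'].max(-1)<95)&(abs(X[...,0]-.58)<.16)&(abs(X[...,1]+.2)<.09)
    print(' base',rect(X[m]),m.sum())
    t=X[(X[...,2]>.26)&(np.hypot(X[...,0]-.56,X[...,1]+.2)<.08)];print(' grip',t.mean(0),t.min(0),t.max(0))
E
```

```text
1 1 1.57 [0.001 0.    0.   ]
1 1 -1.57 [3.141 3.142 3.142]
1 -1 1.57 [0.292 0.271 0.947]
1 -1 -1.57 [2.849 2.871 2.194]
-1 1 1.57 [0.001 0.    0.842]
-1 1 -1.57 [3.141 3.142 3.027]
-1 -1 1.57 [0.292 0.271 1.153]
-1 -1 -1.57 [2.849 2.87  2.394]
1 [-0.313 -0.12   0.713 -0.345  0.514  0.502] [array([ 70.1, -30.7,  -1.4]), array([ 17.3, -74.4,   0.9]), array([ 0.2, -0.1,  0.6])]
-1 [ 1.354  1.706 -0.383  1.745 -0.203 -0.502] [array([ 71.3, -27.9,   6. ]), array([ 15.6, -74.8,  -3.6]), array([-1. , -0.2, -2.5])]
top pad (array([ 559.8, -208.4]), array([67.1, 66.5]), 2.5) 452 0.019002116142663894 [ 0.55821628 -0.20828729  0.01895255]
 base (array([ 601.2, -207.3]), array([266. , 120.4]), 2.2) 1752
 grip [ 0.55993547 -0.20496966  0.30547539] [ 0.53721744 -0.220417    0.26054042] [ 0.5924545  -0.19470153  0.32741421]
side pad (array([ 561.6, -210.8]), array([65.7, 83.8]), 4.4) 262 0.019840170262225676 [ 0.56239041 -0.20181076  0.01943269]
 base (array([ 591.6, -196.1]), array([230.9, 112.4]), 1.8) 533
 grip [ 0.56733984 -0.19752567  0.29327146] [ 0.54192155 -0.21287001  0.26006008] [ 0.59532997 -0.18780832  0.32550495]
```

step_arm(
  moves=[
    [[-1,0.1,0.1],[0,0.11,0],0],
    [[-1,0.1,0.1],[0,0.11,0],0],
    [[-1,0.1,0.1],[0,0.11,0],0],
    [[-1,0.1,0.1],[0,0,0],0],
    [[-1,0.1,0.1],[0,0,0],0],
  ],
)

```text
t: 4.32
eef_pos: [0.5579, 0.1165, 0.1458]
tcp_rot: [-3.139, -0.778, 1.933]
contact_force: [0.1, 0.2, -0.8]
finger_gap: 0.999
grasp_force: 0.0
```

step_arm(
  moves=[
    [[-0.6,0.1,0.1],[0,0,0],0],
    [[0,0,0],[0,0,0],0],
    [[0,0,0],[0,0,0],0],
  ],
)

```text
t: 4.7
eef_pos: [0.5634, 0.1093, 0.1351]
tcp_rot: [3.141, -0.779, 1.935]
contact_force: [0.0, -0.2, -0.1]
finger_gap: 1.005
grasp_force: 0.0
```

```bash
cat > rel.py <<'E'
import sys
from h import *
o=log()
T=R.from_euler('xyz',o['tcp_rot']).as_matrix();print(T.round(3).tolist())
if len(sys.argv)>1:
    g=np.array(list(map(float,sys.argv[1:4])));print('units',(T.T@(g-o['eef_pos'])/.025).round(2))
E
python3 rel.py .5413 .1721 .0166
python3 - <<'E'
from h import *
o=env.get_obs();c=env.capture('wrist');save(c,'w2.png');P=cloud(c,o)
b=(.541,.162)
for zl,zh in((.04,.055),(.02,.06)):
    t=box(P,b,zl,zh);print(rect(t),len(t),np.median(t[:,2]))
E
```

```text
4.7 q [-0.268  0.746  1.369  0.604  1.556 -0.809] p [0.5634 0.1093 0.1351] r [ 3.141 -0.779  1.935] F [ 0.  -0.2 -0.1] gap 1.005 gf 0.0
[[-0.253, 0.935, -0.249], [0.665, 0.355, 0.657], [0.703, 0.001, -0.711]]
units [-1.44  0.06  5.24]
(array([544.2, 163.3]), array([48.2, 91.4]), 20.1) 4501 0.047705410732704345
(array([544.4, 162.7]), array([48.2, 92.6]), 20.1) 5212 0.04757794480007921
```

step_arm(
  moves=[
    [[-0.72,0.03,0],[0,0,0],0],
    [[-0.72,0.03,0.24],[0,0,0],0],
    [[0,0,1],[0,0,0],0],
    [[0,0,1],[0,0,0],0],
    [[0,0,1],[0,0,0],0],
  ],
)

```text
t: 5.38
eef_pos: [0.5535, 0.138, 0.0495]
tcp_rot: [-3.14, -0.78, 1.931]
contact_force: [0.4, -0.1, 0.7]
finger_gap: 1.004
grasp_force: 0.0
```

step_arm(
  moves=[
    [[0,0,1],[0,0,0],0],
    [[0,0,0.5],[0,0,0],0],
    [[0,0,0.5],[0,0,0],0],
    [[0,0,0],[0,0,0],0],
  ],
)

```text
t: 5.88
eef_pos: [0.541, 0.1713, 0.0153]
tcp_rot: [-3.14, -0.781, 1.932]
contact_force: [0.2, 0.7, 0.4]
finger_gap: 1.007
grasp_force: 0.0
```

```bash
python3 rel.py .5413 .1721 .0166
```

```text
5.88 q [-0.18   0.878  1.509  0.676  1.299 -0.915] p [0.541  0.1713 0.0153] r [-3.14  -0.781  1.932] F [0.2 0.7 0.4] gap 1.007 gf 0.0
[[-0.251, 0.935, -0.25], [0.665, 0.354, 0.658], [0.704, -0.001, -0.711]]
units [ 0.05  0.02 -0.02]
```

Closing the fingers.

step_arm(
  moves=[
    [[0,0,0],[0,0,0],1],
    [[0,0,0],[0,0,0],1],
    [[0,0,0],[0,0,0],1],
    [[0,0,0],[0,0,0],1],
    [[0,0,0],[0,0,0],1],
  ],
)

```text
t: 6.5
eef_pos: [0.5418, 0.1706, 0.0164]
tcp_rot: [3.14, -0.779, 1.934]
contact_force: [-0.7, -5.1, 6.0]
finger_gap: 0.554
grasp_force: 62.2
```

```bash
sed -i 's/a1,h,L1,a3,L2,Lt=p/a1,h,L1,a3,L2,Lt,dy=p/; s/\[a1,0,h\]/[a1,dy,h]/; s/p0=.*/p0=np.array([.02,.3,.42,0,.4,.3,.07])/' kin.py
python3 - <<'E'
from h import *
log()
import kin
from kin import *
print(P.round(3),np.abs([fk(a[:6],P)[0]-a[6:9] for a in A]).max())
d=np.array([.344,-.939,0])
# place: same tool-in-block, block x up; heading h of tool
o=env.get_obs();Rg=R.from_euler('xyz',o['tcp_rot']);Bo=np.array([.5423,.1688,.024])
Rb=R.from_matrix(np.c_[d,np.cross([0,0,1],d),[0,0,1]])
Rbt=Rb.inv()*Rg; off=Rb.inv().apply(o['eef_pos']-Bo);print('off in block',off.round(4))
# upright: tilt about tool y, then yaw to fixture
for k in range(4):
    w=.04+k*np.pi/2
    Ru=R.from_matrix(np.array([[0,0,1],[0,1,0],[-1,0,0]]).T) # candidates
    base=R.from_matrix(np.c_[[0,0,1],[np.cos(w),np.sin(w),0],np.cross([0,0,1],[np.cos(w),np.sin(w),0])])
    Rt=base*Rbt; x=np.array([.5605,-.2075,.0605])+base.apply(off)
    for q0 in(o['joint_pos'],[-.6,.9,1.4,1.5,1.3,-1],[-.6,.9,1.4,2.5,1,-2]):
        q,e=ik(x,Rt,q0); print(k,'z',Rt.as_matrix()[:,2].round(2),x.round(3),q.round(2),round(e,4),Rt.as_euler('xyz').round(3))
E
```

```text
6.5 q [-0.181  0.876  1.508  0.675  1.3   -0.915] p [0.5418 0.1706 0.0164] r [ 3.14  -0.779  1.934] F [-0.7 -5.1  6. ] gap 0.554 gf 62.2
[-0.     0.223  0.506  0.047  0.38   0.313  0.076] 6.151256343234213e-05
off in block [-0.0018  0.0002 -0.0076]
0 z [ 0.02 -0.71 -0.7 ] [ 0.561 -0.215  0.059] [-0.14  0.73  1.67 -1.    0.94  0.53] 0.0404 [-3.127  0.791  1.622]
0 z [ 0.02 -0.71 -0.7 ] [ 0.561 -0.215  0.059] [-0.14  0.73  1.67 -1.    0.94  0.53] 0.0404 [-3.127  0.791  1.622]
0 z [ 0.02 -0.71 -0.7 ] [ 0.561 -0.215  0.059] [-0.14  0.73  1.67 -1.    0.94  0.53] 0.0404 [-3.127  0.791  1.622]
1 z [ 0.71  0.02 -0.7 ] [ 0.568 -0.207  0.059] [-0.65  0.53  1.95  1.01  0.39 -3.11] 0.2456 [-3.127  0.791 -3.09 ]
1 z [ 0.71  0.02 -0.7 ] [ 0.568 -0.207  0.059] [-0.65  0.53  1.95  1.01  0.39 -3.11] 0.2456 [-3.127  0.791 -3.09 ]
1 z [ 0.71  0.02 -0.7 ] [ 0.568 -0.207  0.059] [-0.65  0.53  1.95  1.01  0.39 -3.11] 0.2456 [-3.127  0.791 -3.09 ]
2 z [-0.02  0.71 -0.7 ] [ 0.56  -0.2    0.059] [-0.6   0.89  1.14  0.27  1.57 -3.11] 0.8039 [-3.127  0.791 -1.519]
2 z [-0.02  0.71 -0.7 ] [ 0.56  -0.2    0.059] [-0.75  0.94  1.2   0.53  1.61  2.2 ] 0.0 [-3.127  0.791 -1.519]
2 z [-0.02  0.71 -0.7 ] [ 0.56  -0.2    0.059] [-0.6   0.89  1.14  0.27  1.57 -3.11] 0.804 [-3.127  0.791 -1.519]
3 z [-0.71 -0.02 -0.7 ] [ 0.553 -0.208  0.059] [-0.35  1.11  0.79 -0.29  1.98  1.16] 0.0 [-3.127  0.791  0.052]
3 z [-0.71 -0.02 -0.7 ] [ 0.553 -0.208  0.059] [-0.35  1.11  0.79 -0.29  1.98  1.16] 0.0 [-3.127  0.791  0.052]
3 z [-0.71 -0.02 -0.7 ] [ 0.553 -0.208  0.059] [-0.35  1.11  0.79 -0.29  1.98  1.16] 0.0 [-3.127  0.791  0.052]
```

step_arm(
  moves=[
    [[0.4,0,-0.4],[0,0,0],1],
    [[0.8,0,-0.8],[0,0,0],1],
    [[0.9,0,-0.9],[0,0,0],1],
    [[0.9,0,-0.9],[0,0,0],1],
    [[0.9,0,-0.9],[0,0,0],1],
  ],
)

```text
t: 7.12
eef_pos: [0.5406, 0.172, 0.1545]
tcp_rot: [-3.14, -0.779, 1.932]
contact_force: [1.4, 1.0, -5.7]
finger_gap: 0.557
grasp_force: 61.8
```

step_arm(
  moves=[
    [[0,0,0],[0,0,0.1],1],
    [[0,0,0],[0,0,0.18],1],
    [[0,0,0],[0,0,0.18],1],
    [[0,0,0],[0,0,0.18],1],
    [[0,0,0],[0,0,0.18],1],
  ],
)

```text
t: 7.75
eef_pos: [0.5406, 0.172, 0.1535]
tcp_rot: [-2.512, -0.496, 0.942]
contact_force: [-0.3, -0.1, -5.6]
finger_gap: 0.555
grasp_force: 61.9
```

step_arm(
  moves=[
    [[0,0,0],[0,0,0.18],1],
    [[0,0,0],[0,0,0.18],1],
    [[0,0,0],[0,0,0.18],1],
    [[0,0,0],[0,0,0.18],1],
    [[0,0,0],[0,0,0.18],1],
  ],
)

```text
t: 8.38
eef_pos: [0.5406, 0.172, 0.1535]
tcp_rot: [-2.368, 0.11, 0.252]
contact_force: [0.0, 0.4, -4.9]
finger_gap: 0.553
grasp_force: 61.9
```

step_arm(
  moves=[
    [[0,0,0],[0,0,0.18],1],
    [[0,0,0],[0,0,0.18],1],
    [[0,0,0],[0,0,0.18],1],
    [[0,0,0],[0,0,0.18],1],
    [[0,0,0],[0,0,0.18],1],
  ],
)

```text
t: 9.0
eef_pos: [0.5406, 0.1721, 0.1535]
tcp_rot: [-2.689, 0.659, -0.536]
contact_force: [0.9, 0.1, -6.5]
finger_gap: 0.557
grasp_force: 61.9
```

step_arm(
  moves=[
    [[0,0,0],[0,0,0.18],1],
    [[0,0,0],[0,0,0.18],1],
    [[0,0,0],[0,0,0.15],1],
    [[0,0,0],[0,0,0],1],
    [[0,0,0],[0,0,0],1],
  ],
)

```text
t: 9.62
eef_pos: [0.5409, 0.172, 0.1536]
tcp_rot: [-3.128, 0.78, -1.189]
contact_force: [0.2, -0.6, -5.1]
finger_gap: 0.553
grasp_force: 61.9
```

```bash
cat > plan.py <<'E'
from kin import *
o=log()
Rt=R.from_euler('xyz',o['tcp_rot']);print('turn to place rot',(Rt.inv()*R.from_euler('xyz',[-3.127,.791,-1.519])).as_rotvec().round(3))
Rf=R.from_euler('xyz',[-3.127,.791,-1.519]);q=o['joint_pos']
for W in((.50,.0,.16),(.40,-.1,.16),(.40,-.21,.16),(.48,-.2,.12),(.56,-.2,.09),(.56,-.2,.059)):
    q,e=ik(np.array(W),Rf,q);print(W,q.round(2),round(e,4),'units',(Rf.inv().apply(np.array(W)-o['eef_pos'])/.025).round(2))
E
python3 plan.py
python3 - <<'E'
from h import *
a=[env.capture(n)['image'] for n in('side',)]
cv2.imwrite('pics/s1.png',a[0])
E
```

```text
9.62 q [-0.179  0.679  1.45   0.649  1.502  2.374] p [0.5409 0.172  0.1536] r [-3.128  0.78  -1.189] F [ 0.2 -0.6 -5.1] gap 0.553 gf 61.9
turn to place rot [ 0.234 -0.008  0.234]
(0.5, 0.0, 0.16) [-0.55  0.57  1.65  0.64  1.46  2.29] 0.0 units [ 4.59  1.92 -5.03]
(0.4, -0.1, 0.16) [-0.82  0.53  1.75  0.49  1.53  2.09] 0.0 units [ 7.25  6.08 -7.79]
(0.4, -0.21, 0.16) [-0.95  0.63  1.53  0.41  1.67  2.04] 0.0 units [ 10.34   6.26 -10.91]
(0.48, -0.2, 0.12) [-0.83  0.76  1.39  0.48  1.63  2.13] 0.0 units [11.32  3.06 -9.58]
(0.56, -0.2, 0.09) [-0.75  0.9   1.19  0.53  1.66  2.23] 0.0 units [12.29 -0.12 -8.8 ]
(0.56, -0.2, 0.059) [-0.75  0.94  1.2   0.53  1.61  2.2 ] 0.0 units [13.17 -0.11 -7.93]
```

View pics/s1.png

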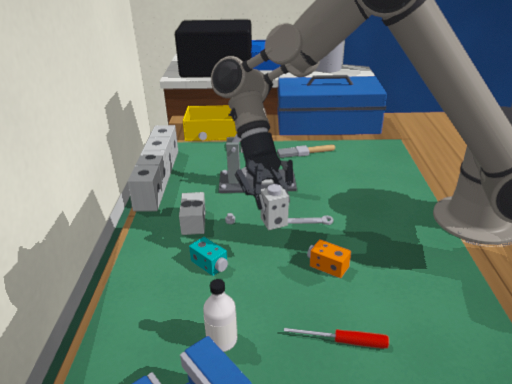

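The block hangs upright in the gripper, collar on top at (273,187), and everything else is where it was. Next I'll move round the front of the fixture.

step_arm(
  moves=[
    [[0,0,0],[0.117,0,0.117],1],
    [[0,0,0],[0.117,0,0.117],1],
    [[0.7,1,-0.7],[0,0,0],1],
    [[0.9,1,-0.95],[0,0,0],1],
    [[0.9,1,-0.95],[0,0,0],1],
  ],
)

```text
t: 10.3
eef_pos: [0.4689, 0.078, 0.1552]
tcp_rot: [-3.125, 0.782, -1.518]
contact_force: [0.0, -1.2, -5.8]
finger_gap: 0.558
grasp_force: 63.5
```

step_arm(
  moves=[
    [[0.9,1,-0.95],[0,0,0],1],
    [[0.9,1,-0.95],[0,0,0],1],
    [[0.9,1,-0.95],[0,0,0],1],
    [[0.9,0.3,-0.95],[0,0,0],1],
    [[0.9,0,-0.95],[0,0,0],1],
  ],
)

```text
t: 10.92
eef_pos: [0.3935, -0.0891, 0.1594]
tcp_rot: [-3.125, 0.782, -1.52]
contact_force: [-0.3, -0.5, -5.4]
finger_gap: 0.555
grasp_force: 63.7
```

step_arm(
  moves=[
    [[0.9,0,-0.95],[0,0,0],1],
    [[0.9,0,-0.95],[0,0,0],1],
    [[0.9,0,-0.95],[0,0,0],1],
    [[0.6,0,-0.6],[0,0,0],1],
    [[0,0,0],[0,0,0],1],
  ],
)

```text
t: 11.55
eef_pos: [0.3986, -0.2085, 0.1617]
tcp_rot: [-3.125, 0.782, -1.521]
contact_force: [0.4, 1.0, -5.4]
finger_gap: 0.555
grasp_force: 64.1
```

```bash
python3 plan.py
python3 - <<'E'
from h import *
T=R.from_euler('xyz',env.get_obs()['tcp_rot']).as_matrix()
for n in('top','side'):
    c=env.capture(n);save(c,n+'2.png');X=cloud(c);np.savez(n+'2.npz',P=X,I=c['image'])
    tcp=env.get_obs()['eef_pos']
    I=c['image'].min(-1)
    m=(np.linalg.norm(X-tcp,axis=-1)<.085)&(X[...,2]>.04);t=X[m&(I>120)]
    print(n,len(t),t.min(0).round(4),t.max(0).round(4))
    np.save(n+'blk.npy',t)
c=env.capture('wrist');save(c,'w3.png');o=env.get_obs();X=cloud(c,o);np.savez('w3.npz',P=X,I=c['image'])
E
```

```text
11.55 q [-0.945  0.623  1.538  0.41   1.66   2.044] p [ 0.3986 -0.2085  0.1617] r [-3.125  0.782 -1.521] F [ 0.4  1.  -5.4] gap 0.555 gf 64.1
turn to place rot [-0.003 -0.009 -0.001]
(0.5, 0.0, 0.16) [-0.55  0.57  1.65  0.64  1.46  2.29] 0.0 units [-5.66 -4.4   5.89]
(0.4, -0.1, 0.16) [-0.82  0.53  1.75  0.49  1.53  2.09] 0.0 units [-3.   -0.23  3.13]
(0.4, -0.21, 0.16) [-0.95  0.63  1.53  0.41  1.67  2.04] 0.0 units [ 0.09 -0.05  0.  ]
(0.48, -0.2, 0.12) [-0.83  0.76  1.39  0.48  1.63  2.13] 0.0 units [ 1.06 -3.25  1.34]
(0.56, -0.2, 0.09) [-0.75  0.9   1.19  0.53  1.66  2.23] 0.0 units [ 2.03 -6.43  2.11]
(0.56, -0.2, 0.059) [-0.75  0.94  1.2   0.53  1.61  2.2 ] 0.0 units [ 2.92 -6.42  2.99]Traceback (most recent call last):
  File "<stdin>", line 8, in <module>
    return umr_minimum(a, axis, None, out, keepdims, initial, where)
ValueError: zero-size array to reduction operation minimum which has no identity
```

Run:
```python
from h import *
from scipy.spatial import ConvexHull
o=env.get_obs();tcp=o['eef_pos'];T=R.from_euler('xyz',o['tcp_rot'])
def normals(X):
    gx=X[2:,1:-1]-X[:-2,1:-1];gy=X[1:-1,2:]-X[1:-1,:-2];n=np.cross(gx,gy);n/=np.linalg.norm(n,axis=-1,keepdims=True);return n
for n in('side','wrist'):
    c=env.capture(n);save(c,n+'3.png');X=cloud(c,o);I=c['image'].min(-1)
    np.savez(n+'3.npz',P=X,I=c['image'])
    N=normals(X);Xc=X[1:-1,1:-1];I=I[1:-1,1:-1]
    near=(np.linalg.norm(Xc-tcp,axis=-1)<.09)&(I>70)
    print(n,near.sum())
    w=.04
    for nm,ax in(('up',[0,0,1]),('fx',[np.cos(w),np.sin(w),0]),('fy',[-np.sin(w),np.cos(w),0])):
        s=near&(abs(N@np.array(ax))>.96)
        t=Xc[s]
        if len(t)<40: continue
        cen=np.median(t,0)
        for _ in range(3):
            u,sv,vt=np.linalg.svd(t-t.mean(0),full_matrices=False);nn=vt[2];d=(t-t.mean(0))@nn;t=t[abs(d)<2*d.std()+.0005]
        print(nm,len(t),'cen',t.mean(0).round(4),'n',nn.round(3),'min',t.min(0).round(4),'max',t.max(0).round(4),'std',d.std().round(5))
```

```text
side 629
fx 57 cen [ 0.414  -0.2045  0.1606] n [-0.372 -0.928  0.029] min [ 0.3762 -0.232   0.1276] max [ 0.4308 -0.1881  0.2166] std 0.01057
wrist 17927
up 360 cen [ 0.401  -0.2354  0.1859] n [-0.046 -0.993  0.106] min [ 0.3774 -0.2429  0.1246] max [ 0.4464 -0.2245  0.208 ] std 0.00413
fx 230 cen [ 0.3991 -0.2378  0.1644] n [ 0.038 -0.999  0.   ] min [ 0.3728 -0.2405  0.1259] max [ 0.4258 -0.2354  0.2039] std 0.0008
fy 698 cen [ 0.4005 -0.2382  0.1628] n [ 0.037 -0.999  0.009] min [ 0.3738 -0.2402  0.1249] max [ 0.429  -0.2359  0.2035] std 0.00061
```

View pics/wrist3.png

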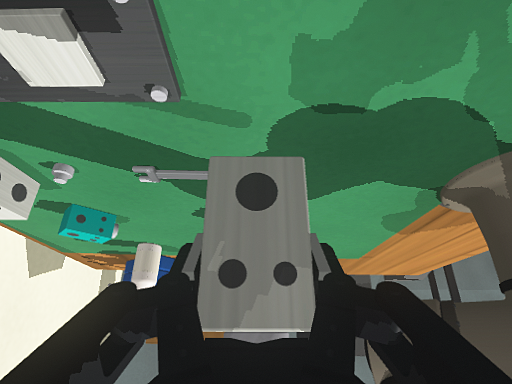

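The wrist view shows the block hanging squarely in the fingers: its plain end is up in the image (down in the world), its near face spans (205–315, 157–330), and the collar is hidden below. The pad is at the upper left, around (45,50). I'll move nearer so that all of the pad can be measured.

step_arm(
  moves=[
    [[0,-0.8,0],[0,-0.009,0],1],
    [[0,-1,0],[0,0,0],1],
    [[0,-1,0],[0,0,0],1],
    [[0,-0.5,0],[0,0,0],1],
    [[0,0,0],[0,0,0],1],
  ],
)

```text
t: 12.32
eef_pos: [0.4807, -0.203, 0.1626]
tcp_rot: [-3.128, 0.792, -1.52]
contact_force: [-0.4, 0.2, -5.5]
finger_gap: 0.558
grasp_force: 63.9
```

```bash
cat > meas.py <<'E'
from h import *
o=log();tcp=o['eef_pos'];c=env.capture('wrist');save(c,'w4.png');X=cloud(c,o);I=c['image'];g=I.min(-1)
def pl(t):
    for _ in range(4):
        m=t.mean(0);nn=np.linalg.svd(t-m,full_matrices=False)[2][2];d=(t-m)@nn;t=t[abs(d)<2*d.std()+.0003]
    return m,nn,t
m=(X[...,2]>.014)&(X[...,2]<.026)&(g>100)&(np.hypot(X[...,0]-.56,X[...,1]+.207)<.06)
m=cv2.morphologyEx(m.astype(np.uint8),cv2.MORPH_OPEN,np.ones((3,3)))>0
if m.sum()>50:
    print('pad',rect(X[m]),m.sum(),np.median(X[m][:,2]),'px range',np.argwhere(m).min(0),np.argwhere(m).max(0))
# -y face of block
ex=np.array([np.cos(.04),np.sin(.04),0]);ey=np.array([-ex[1],ex[0],0])
L=(X-tcp);f=(abs(L@ey+.0297)<.006)&(abs(L@ex)<.04)&(abs(L[...,2])<.06)
cen,nn,t=pl(X[f]);a=X[(abs((X-cen)@nn)<.0015)&f]
q=np.c_[(a-tcp)@ex,(a-tcp)[:,2]];r=cv2.minAreaRect((q*1000).astype(np.float32))
print('face n',nn.round(4),'cen-tcp y',((cen-tcp)@ey).round(4),'rect (ex,z rel tcp)',np.round(r[0],1),np.round(r[1],1),round(r[2],2),'pct',np.percentile(q,[1,99],axis=0).round(4).tolist(),len(a))
E
python3 meas.py
```

```text
12.32 q [-0.836  0.715  1.354  0.483  1.713  2.168] p [ 0.4807 -0.203   0.1626] r [-3.128  0.792 -1.52 ] F [-0.4  0.2 -5.5] gap 0.558 gf 63.9
pad (array([ 561.4, -206. ]), array([64.9, 65.8]), 2.1) 6939 0.019800029157833327 px range [ 5 88] [ 84 200]
face n [-4.110e-02  9.992e-01  8.000e-04] cen-tcp y -0.031 rect (ex,z rel tcp) [-0.7  1.8] [70.2 80.2] 0.57 pct [[-0.0232, -0.0364], [0.0241, 0.0413]] 18757
```

step_arm(
  moves=[
    [[0.7,0,0.75],[0,0,0],1],
    [[0.8,0,0.85],[0,0,0],1],
    [[0.74,0,0.83],[0,0,0],1],
    [[0,0,0],[0,0,0],1],
  ],
)

```text
t: 12.88
eef_pos: [0.4798, -0.1991, 0.079]
tcp_rot: [-3.133, 0.795, -1.526]
contact_force: [-0.4, 0.1, -5.1]
finger_gap: 0.556
grasp_force: 63.6
```

```bash
python3 rel.py .5606 -.199 .072
```

```text
12.88 q [-0.834  0.819  1.414  0.481  1.57   2.098] p [ 0.4798 -0.1991  0.079 ] r [-3.133  0.795 -1.526] F [-0.4  0.1 -5.1] gap 0.556 gf 63.6
[[0.032, -0.999, -0.024], [-0.699, -0.039, 0.714], [-0.714, -0.006, -0.7]]
units [ 0.3  -3.23  0.12]
```

step_arm(
  moves=[
    [[0,-0.8,0],[0,0,0],1],
    [[0.1,-1,0],[0,0,0],1],
    [[0.1,-1,0.06],[0,0,0],1],
    [[0.1,-0.43,0.06],[0,0,0],1],
    [[0,0,0],[0,0,0],1],
  ],
)

```text
t: 13.5
eef_pos: [0.562, -0.1998, 0.0738]
tcp_rot: [-3.128, 0.792, -1.521]
contact_force: [-0.2, -0.3, -5.8]
finger_gap: 0.552
grasp_force: 63.8
```

```bash
python3 rel.py .5606 -.199 .059; python3 meas.py
```

```text
13.5 q [-0.747  0.921  1.19   0.533  1.638  2.216] p [ 0.562  -0.1998  0.0738] r [-3.128  0.792 -1.521] F [-0.2 -0.3 -5.8] gap 0.552 gf 63.8
[[0.035, -0.999, -0.022], [-0.702, -0.04, 0.711], [-0.712, -0.009, -0.702]]
units [0.4  0.06 0.44]
13.5 q [-0.747  0.921  1.19   0.533  1.638  2.216] p [ 0.562  -0.1998  0.0738] r [-3.128  0.792 -1.521] F [-0.2 -0.3 -5.8] gap 0.552 gf 63.8
pad (array([ 561.9, -215. ]), array([63.9, 49.6]), 1.5) 5134 0.019651797615149277 px range [111 198] [168 322]
face n [-3.920e-02  9.992e-01  6.000e-04] cen-tcp y -0.0309 rect (ex,z rel tcp) [-1.9 -6.6] [65.5 97.1] 0.23 pct [[-0.0237, -0.0541], [0.0244, 0.0412]] 19166
```

View pics/w4.png

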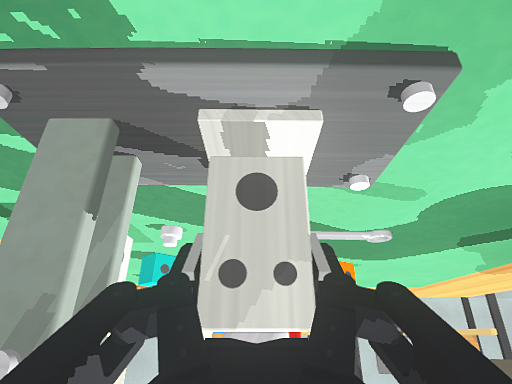

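The block is over the pad: its plain end, at rows 155–160, lies inside the pad's width of 198–325, and the tower at left is clear. I'll lower it slowly.

step_arm(
  moves=[
    [[0.2,0.05,0.22],[0,0,0],1],
    [[0.2,0,0.22],[0,0,0],1],
    [[0,0,0],[0,0,0],1],
    [[0.03,0,0.03],[0,0,0],1],
    [[0,0,0],[0,0,0],1],
  ],
)

```text
t: 14.18
eef_pos: [0.5608, -0.1991, 0.058]
tcp_rot: [-3.129, 0.792, -1.522]
contact_force: [-2.2, -1.9, 0.1]
finger_gap: 0.561
grasp_force: 64.4
```

```bash
python3 rel.py .5606 -.199 .058
```

```text
14.18 q [-0.748  0.939  1.201  0.532  1.614  2.202] p [ 0.5608 -0.1991  0.058 ] r [-3.129  0.792 -1.522] F [-2.2 -1.9  0.1] gap 0.561 gf 64.4
[[0.034, -0.999, -0.022], [-0.701, -0.04, 0.712], [-0.712, -0.009, -0.702]]
units [-0.    0.01  0.  ]
```

step_arm(
  moves=[
    [[0,0,0],[0,0,0],0],
    [[0,0,0],[0,0,0],0],
    [[0,0,0],[0,0,0],0],
    [[0,0,0],[0,0,0],0],
    [[0,0,0],[0,0,0],0],
  ],
)

```text
t: 14.8
eef_pos: [0.5611, -0.199, 0.0576]
tcp_rot: [-3.128, 0.792, -1.522]
contact_force: [1.0, -0.1, -0.4]
finger_gap: 1.0
grasp_force: 0.0
```

step_arm(
  moves=[
    [[0,0,-0.5],[0,0,0],0],
    [[0,0,-0.9],[0,0,0],0],
    [[0,0,-1],[0,0,0],0],
    [[0,0,-1],[0,0,0],0],
    [[0,0,-1],[0,0,0],0],
  ],
)

```text
t: 15.42
eef_pos: [0.5634, -0.2785, 0.1361]
tcp_rot: [-3.127, 0.791, -1.522]
contact_force: [0.7, -0.1, -0.7]
finger_gap: 0.997
grasp_force: 0.0
```

Run:
```python
from h import *
o=log();c=env.capture('wrist');save(c,'w5.png');X=cloud(c,o);np.savez('w5.npz',P=X,I=c['image'])
c0=np.array([.5614,-.206])
t=box(X,c0,.105,.118,.03);print('collar top',len(t),t.mean(0),rect(t))
t=box(X,c0,.094,.104,.05);print('block top',len(t),rect(t),np.median(t[:,2]))
f=X[(np.hypot(X[...,0]-c0[0],X[...,1]-c0[1])<.04)&(X[...,2]>.03)&(X[...,2]<.095)]
m=f.mean(0);print('face',len(f),m,np.linalg.svd(f-m,full_matrices=False)[2][2])
for n in('side',):
    c=env.capture(n);save(c,n+'5.png');S=cloud(c);h=(S[...,2]>.125)&(np.hypot(S[...,0]-.6,S[...,1]+.2)<.1)&(abs(S[...,1]+.2)<.04)
    np.savez('side5.npz',P=S,I=c['image'])
    t=S[h];g=t[t[:,2]>.27];print('grip',len(g),g.mean(0)); 
    # arm angle from 2D line fit in x_f,z
    ex=np.array([.9992,.04]);u=(t[:,:2]-c0)@ex;z=t[:,2]
    s=(z>.17);print('u,z',np.c_[u,z][s].min(0),np.c_[u,z][s].max(0));l=cv2.fitLine(np.c_[u,z][s].astype(np.float32),cv2.DIST_HUBER,0,.01,.01).ravel();print(l,np.arctan2(l[1],-l[0]))
```

```text
15.43 q [-0.822  0.943  0.949  0.511  1.861  2.268] p [ 0.5634 -0.2785  0.1361] r [-3.127  0.791 -1.522] F [ 0.7 -0.1 -0.7] gap 0.997 gf 0.0
collar top 610 [ 0.56233063 -0.21294027  0.11010286] (array([ 562.4, -207.8]), array([29.1, 28.7]), 64.8)
block top 1259 (array([ 562.1, -207.7]), array([48. , 48.3]), 2.4) 0.0997412224526923
face 4298 [ 0.56315043 -0.23011933  0.06451638] [-3.94633215e-02  9.99221007e-01  1.59712539e-04]
grip 211 [ 0.56493695 -0.19762769  0.29766642]
u,z [-0.01976699  0.17029484] [0.07992777 0.325327  ]
[ 0.48104852 -0.87669396  0.02767051  0.25313646] -2.0726466
```

View pics/side5.png

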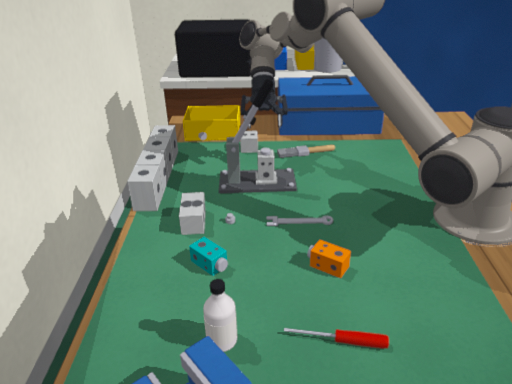

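The side view shows the block standing on the pad at (265,165), collar up, with the clamp arm still raised behind it. Measured, it is within about 2 mm of the pad's centre and vertical. Next I'll plan the clamp push.

Run:
```python
from kin import *
o=log();q=o['joint_pos'];R0=R.from_euler('xyz',o['tcp_rot']);Rv=R.from_euler('xyz',[np.pi,0,-1.53])
q,e=ik(np.array([.57,-.34,.25]),R0,q);print('tilted',q.round(2),e)
print('turn',(R0.inv()*Rv).as_rotvec().round(3),'units0',(R0.inv().apply(np.array([.58,-.34,.25])-o['eef_pos'])/.025).round(2))
w=lambda u,z:np.array([.5614+.999*u,-.206+.04*u,z])
pts=[np.array([.58,-.34,.25]),np.array([.61,-.34,.37]),w(.055,.37),w(.055,.303)]
for th in(1.07,.8,.5,.25,0): pts.append(w(.095-.19*np.cos(th)+.013*np.sin(th)+.0145,.13+.19*np.sin(th)+.013*np.cos(th)))
pr=pts[0]
for p in pts:
    q,e=ik(p,Rv,q);print(p.round(3),q.round(2),round(e,4),'d units',(Rv.inv().apply(p-pr)/.025).round(2));pr=p
```

```text
15.53 q [-0.824  0.941  0.947  0.511  1.86   2.267] p [ 0.5638 -0.2801  0.137 ] r [-3.123  0.788 -1.52 ] F [-0.7 -0.5  0.8] gap 0.998 gf 0.0
tilted [-0.87  0.98  0.56  0.57  2.18  2.42] 8.995504341413607e-11
turn [-0.014  0.788  0.002] units0 [-1.49 -0.61 -4.9 ]
[ 0.58 -0.34  0.25] [-0.64  0.62  1.02 -0.    1.5   2.46] 0.0 d units [0. 0. 0.]
[ 0.61 -0.34  0.37] [-0.62  0.68  0.6   0.    1.87  2.48] 0.0 d units [ 0.05 -1.2  -4.8 ]
[ 0.616 -0.204  0.37 ] [-0.44  0.55  0.83 -0.    1.77  2.66] 0.0 d units [-5.43 -0.48 -0.  ]
[ 0.616 -0.204  0.303] [-0.44  0.55  1.   -0.    1.59  2.66] 0.0 d units [ 0.   -0.    2.68]
[ 0.591 -0.205  0.303] [-0.46  0.5   1.09 -0.    1.56  2.64] 0.0 d units [-0.    1.01  0.  ]
[ 0.548 -0.207  0.275] [-0.49  0.43  1.27 -0.    1.44  2.61] 0.0 d units [-0.    1.73  1.1 ]
[ 0.51  -0.208  0.232] [-0.53  0.39  1.45 -0.    1.3   2.57] 0.0 d units [-0.    1.5   1.71]
[ 0.49  -0.209  0.19 ] [-0.55  0.39  1.57 -0.    1.18  2.55] 0.0 d units [-0.    0.81  1.72]
[ 0.481 -0.209  0.143] [-0.56  0.43  1.65 -0.    1.06  2.54] 0.0 d units [-0.    0.36  1.86]
```

step_arm(
  moves=[
    [[-0.3,-0.12,-0.98],[0,0,0],0],
    [[-0.3,-0.12,-0.98],[0,0,0],0],
    [[-0.3,-0.12,-0.98],[0,0,0],0],
    [[-0.3,-0.12,-0.98],[0,0,0],0],
    [[-0.3,-0.12,-0.98],[0,0,0],0],
  ],
)

```text
t: 16.15
eef_pos: [0.5798, -0.3374, 0.248]
tcp_rot: [-3.129, 0.793, -1.522]
contact_force: [-0.4, 0.0, 0.1]
finger_gap: 1.002
grasp_force: 0.0
```

step_arm(
  moves=[
    [[0,0,0],[0,0.158,0],1],
    [[0,0,0],[0,0.158,0],1],
    [[0,0,0],[0,0.158,0],1],
    [[0,0,0],[0,0.158,0],1],
    [[0,0,0],[0,0.156,0],1],
  ],
)

```text
t: 16.77
eef_pos: [0.5796, -0.3371, 0.2481]
tcp_rot: [-3.131, -0.001, -1.53]
contact_force: [-0.0, -0.2, -0.0]
finger_gap: 0.004
grasp_force: 0.0
```

step_arm(
  moves=[
    [[0,-0.2,-0.96],[0,0,0],1],
    [[0,-0.2,-0.96],[0,0,0],1],
    [[0,-0.2,-0.96],[0,0,0],1],
    [[0,-0.2,-0.96],[0,0,0],1],
    [[0,-0.4,-0.96],[0,0,0],1],
  ],
)

```text
t: 17.4
eef_pos: [0.6085, -0.3364, 0.3685]
tcp_rot: [-3.133, 0.005, -1.531]
contact_force: [0.8, -0.2, 0.1]
finger_gap: 0.003
grasp_force: 0.0
```

```bash
python3 rel.py .616 -.204 .37
```

```text
17.4 q [-0.619  0.664  0.627  0.009  1.847  2.485] p [ 0.6085 -0.3364  0.3685] r [-3.133  0.005 -1.531] F [ 0.8 -0.2  0.1] gap 0.003 gf 0.0
[[0.04, -0.999, 0.009], [-0.999, -0.04, 0.005], [-0.005, -0.009, -1.0]]
units [-5.28 -0.51 -0.03]
```

step_arm(
  moves=[
    [[-1,-0.1,0],[0,0,0],1],
    [[-1,-0.1,0],[0,0,0],1],
    [[-1,-0.1,0],[0,0,0],1],
    [[-1,-0.1,0],[0,0,0],1],
    [[-1,-0.1,0],[0,0,0],1],
  ],
)

```text
t: 18.02
eef_pos: [0.6161, -0.21, 0.3684]
tcp_rot: [-3.132, 0.004, -1.531]
contact_force: [-0.3, -0.3, -0.1]
finger_gap: -0.002
grasp_force: 0.0
```

step_arm(
  moves=[
    [[-0.28,0,0],[0,0,0],1],
    [[0,0,0.9],[0,0,0],1],
    [[0,0,0.9],[0,0,0],1],
    [[0,0,0.85],[0,0,0],1],
    [[0,0,0],[0,0,0],1],
  ],
)

```text
t: 18.65
eef_pos: [0.6158, -0.2043, 0.3006]
tcp_rot: [-3.136, 0.006, -1.532]
contact_force: [-0.4, -1.0, 0.7]
finger_gap: -0.0
grasp_force: 0.0
```

step_arm(
  moves=[
    [[0,0.5,0],[0,0,0],1],
    [[0,0.5,0],[0,0,0],1],
    [[0,0.4,0.25],[0,0,0],1],
    [[0,0.4,0.25],[0,0,0],1],
    [[0,0,0],[0,0,0],1],
  ],
)

```text
t: 19.27
eef_pos: [0.5715, -0.2064, 0.2906]
tcp_rot: [-3.131, 0.003, -1.532]
contact_force: [-0.6, -0.0, 0.2]
finger_gap: -0.0
grasp_force: 0.0
```

```bash
cat > ang.py <<'E'
from h import *
o=log();c=env.capture('side');save(c,'side6.png');S=cloud(c);c0=np.array([.5614,-.206])
ex=np.array([.9992,.04]);ey=np.array([-.04,.9992]);u=(S[...,:2]-c0)@ex;v=(S[...,:2]-c0)@ey;z=S[...,2]
m=(abs(v)<.03)&(z>.12)&(np.hypot(u-.095,z-.13)<.235)&(np.hypot(u-.095,z-.13)>.06)&(u<.075)
if len(__import__('sys').argv)>1:
    zt=o['eef_pos'][2]; m&=~((z>zt+.005)&(abs(u-(o['eef_pos'][:2]-c0)@ex)<.06))
t=np.c_[u[m],z[m]]-[.095,.13];a=np.arctan2(t[:,1],-t[:,0]);print('arm angle n',len(a),np.percentile(a,[10,50,90]).round(3))
E
python3 ang.py x
```

```text
19.27 q [-0.477  0.46   1.18   0.008  1.495  2.626] p [ 0.5715 -0.2064  0.2906] r [-3.131e+00  3.000e-03 -1.532e+00] F [-0.6 -0.   0.2] gap -0.0 gf 0.0
arm angle n 402 [0.91  0.996 1.067]
```

step_arm(
  moves=[
    [[0,0.65,0.45],[0,0,0],1],
    [[0,0.65,0.5],[0,0,0],1],
    [[0,0.6,0.65],[0,0,0],1],
    [[0,0.5,0.7],[0,0,0],1],
    [[0,0,0],[0,0,0],1],
  ],
)

```text
t: 19.95
eef_pos: [0.5119, -0.208, 0.2312]
tcp_rot: [-3.133, 0.005, -1.532]
contact_force: [-0.8, -0.3, -1.0]
finger_gap: 0.001
grasp_force: 0.0
```

```bash
python3 ang.py x
```

```text
19.95 q [-0.53   0.39   1.452  0.009  1.295  2.571] p [ 0.5119 -0.208   0.2312] r [-3.133  0.005 -1.532] F [-0.8 -0.3 -1. ] gap 0.001 gf 0.0
arm angle n 465 [0.445 0.532 0.602]
```

View pics/side6.png

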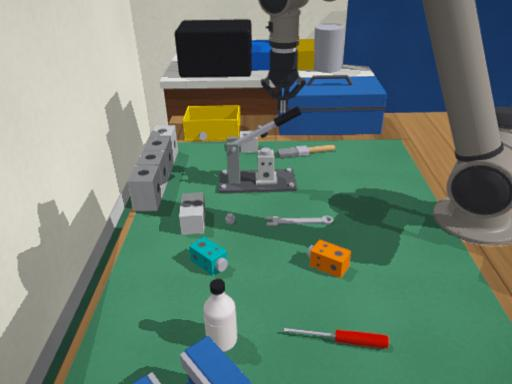

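The side view shows the shut fingers pressing on the grip at (283,115). The arm is down to about 0.5 rad and the block is still upright at (265,165). I'll carry on along the arc.

step_arm(
  moves=[
    [[0,0.45,0.7],[0,0,0],1],
    [[0,0.35,0.7],[0,0,0],1],
    [[0,0.25,0.7],[0,0,0],1],
    [[0,0.15,0.7],[0,0,0],1],
    [[0,0,0.3],[0,0,0],1],
  ],
)

```text
t: 20.62
eef_pos: [0.4837, -0.2091, 0.1537]
tcp_rot: [-3.132, 0.004, -1.531]
contact_force: [-0.4, 0.3, 1.3]
finger_gap: 0.001
grasp_force: 0.1
```

step_arm(
  moves=[
    [[0,0,0.15],[0,0,0],1],
    [[0,0,0.15],[0,0,0],1],
    [[0,0,0],[0,0,0],1],
  ],
)

```text
t: 21.0
eef_pos: [0.4833, -0.2088, 0.1463]
tcp_rot: [-3.132, 0.004, -1.531]
contact_force: [0.0, 0.1, 0.1]
finger_gap: 0.0
grasp_force: 0.0
```

```bash
python3 ang.py x
```

```text
21.0 q [-0.559  0.425  1.65   0.01   1.06   2.539] p [ 0.4833 -0.2088  0.1463] r [-3.132  0.004 -1.531] F [0.  0.1 0.1] gap 0.0 gf 0.0
arm angle n 441 [-0.034  0.04   0.099]
```

step_arm(
  moves=[
    [[0,0,0.08],[0,0,0],1],
    [[0,0,0.08],[0,0,0],1],
    [[0,0,0],[0,0,0],1],
  ],
)

```text
t: 21.42
eef_pos: [0.4834, -0.209, 0.1437]
tcp_rot: [-3.131, 0.003, -1.531]
contact_force: [-2.8, 2.1, 10.8]
finger_gap: -0.0
grasp_force: 5.5
```

```bash
python3 ang.py x
```

```text
21.43 q [-0.559  0.428  1.654  0.01   1.052  2.538] p [ 0.4834 -0.209   0.1437] r [-3.131e+00  3.000e-03 -1.531e+00] F [-2.8  2.1 10.8] gap -0.0 gf 5.5
arm angle n 433 [-0.038  0.04   0.092]
```

step_arm(
  moves=[
    [[0,0,-0.3],[0,0,0],1],
    [[0,0,-0.8],[0,0,0],1],
    [[0,0,-1],[0,0,0],1],
    [[0,0,-1],[0,0,0],1],
    [[0,0,-1],[0,0,0],1],
  ],
)

```text
t: 22.1
eef_pos: [0.4821, -0.2092, 0.2455]
tcp_rot: [-3.132, 0.004, -1.531]
contact_force: [0.4, 0.5, -0.9]
finger_gap: 0.002
grasp_force: 0.0
```

step_arm(
  moves=[
    [[0,0,0],[0,0,0],1],
    [[0,0,0],[0,0,0],1],
    [[0,0,0],[0,0,0],1],
  ],
)

```text
t: 22.48
eef_pos: [0.4817, -0.209, 0.2434]
tcp_rot: [-3.134, 0.005, -1.532]
contact_force: [-0.7, 0.2, -0.4]
finger_gap: 0.003
grasp_force: 0.0
```

```bash
python3 ang.py
python3 - <<'E'
from h import *
from PIL import Image
E
python3 - <<'E'
from h import *
I=cv2.imread('pics/side6.png');cv2.imwrite('pics/c6.png',cv2.resize(I[90:210,180:360],(720,480),interpolation=cv2.INTER_CUBIC))
o=env.get_obs();c=env.capture('wrist');X=cloud(c,o)
c0=np.array([.5614,-.206]);t=box(X,c0,.094,.104,.05);print('block top',len(t),rect(t),np.median(t[:,2]))
ex=np.array([.9992,.04]);u=(X[...,:2]-c0)@ex;v=(X[...,:2]-c0)@np.array([-.04,.9992])
for a,b in((-.12,-.1),(-.1,-.07),(-.07,-.05)):
    m=(u>a)&(u<b)&(abs(v)<.02)&(X[...,2]>.1)&(X[...,2]<.18);print('grip top z',a,np.percentile(X[m][:,2],95) if m.any() else None)
E
```

```text
22.48 q [-0.561  0.33   1.507  0.009  1.301  2.539] p [ 0.4817 -0.209   0.2434] r [-3.134  0.005 -1.532] F [-0.7  0.2 -0.4] gap 0.003 gf 0.0
arm angle n 688 [-0.026  0.071  0.881]
block top 894 (array([ 561.4, -206.3]), array([48.2, 48.2]), 2.5) 0.09966659377080109
grip top z -0.12 0.1439666634055153
grip top z -0.1 0.14407358872666515
grip top z -0.07 0.14382839056926788
```

View pics/c6.png

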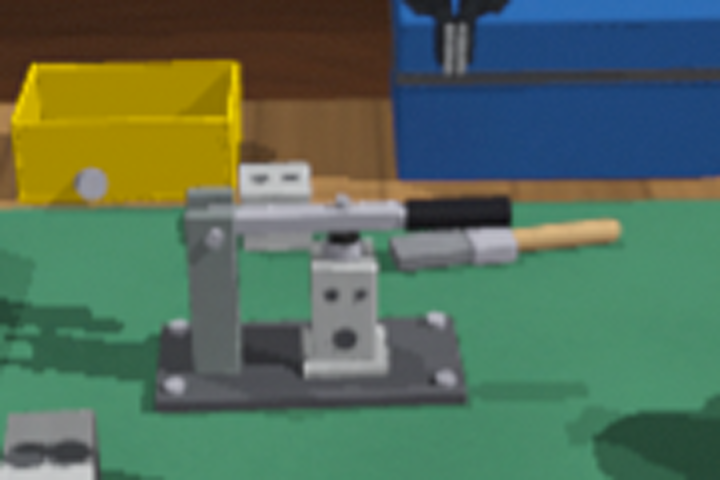

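The crop shows the block upright on the pad at (345,310), the arm level with its foot on the collar at (345,240), and the gripper clear above. The grip top is level along its length at z = 0.144. I'll hand it in.

```bash
python3 -c "
from station import env
print(env.close_job())"
```

```text
the job is handed in; nothing more can be done
None
```

The valve block stands upright and centred on the pad (within about 2 mm by camera) with the clamp arm level on its collar, the gripper is clear of everything, and the job was handed in at about 22.5 s; no verdict was returned.

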